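Gauge two handpiece end caps on a pin and sort them

ROBOT

A 6-joint arm with a two-finger parallel gripper is mounted at the origin on a cart in front of the work surface, level with it; the furniture and walls round the work are solid. World frame = base frame: x ahead of the robot, y to its left, z up, the work surface at z = 0. Lengths are in m, angles in rad, forces in N, time in s.
With the tool pointing down it reaches from about 0.35 to 0.775 m from the base axis. Payload 5.5 kg.
Tool frame: the origin (TCP) lies between the finger pads; the fingertips stand 8 mm ahead of it and the grasp point (between the pads) lies 11 mm behind it; z points along the fingers, y is the line along which they close (so a half turn about z gives the same grasp; the last joint's range is limited). The gripper opens to 85 mm and grips with 20 to 120 N. Pads are 22 mm wide; open, the fingers measure 114 mm over their backs; the gripper's body (76 mm by 85 mm) begins 54 mm behind the grasp point. The pads swing forward as they close: fully open they stand 13 mm farther back than shut.
Start: joints at [1.15, 0.313, 0.046, 1.304, 0, 1.431], TCP at [0.159, 0.553, 0.239] pointing down, gripper open.
Joint ranges: [-2.76, 2.76], [-0.86, 1.69], [-1.03, 1.26], [-2.2, 2.34], [-1.47, 1.5], [-3.14, 3.14]. Speed limits (rad/s): [2.57, 2.57, 3.14, 3.14, 3.14, 3.14].

INTERFACE

Orientations are given as a unit quaternion [w, x, y, z].
In Python, from workcell import status, vision, job gives the robot as it stands. The module is installed in compiled form; this text tells all that it offers.
- The arm moves only by the tool apply_moves, never from a script. Its argument "moves" is one flat list of numbers, 6 for each row, row after row: the shift along the world's x, y, z in units of 25 mm (1.0 is 25 mm), then the turn, a rotation vector about the world's x, y, z in rad. In form: [x, y, z, rx, ry, rz, x, y, z, rx, ry, rz, ...]. A call has 1 to 20 rows; each row is the pose to reach, as a shift and turn from the pose commanded when the call began; what a row does not reach only later rows make up. A row lasts 1/12 s, in which the tool goes at most 41.7 mm and 7.16 degrees, less where a joint would pass 70% of its speed; a pose out of reach is approached as far as the arm can. A call with a gripper value outside its range is refused whole. "claw" is the opening in per cent of the stroke, from 0 (shut) to 100 (fully open), set as the call begins (left out, the last holds). The fingers move at their own pace and stop on an object; "newtons" is the grip in N (left out, the last holds). Time passes only in rows, so rows that repeat a pose let the fingers close. It gives the time, the measured TCP pose, the force, the opening and the grip force at its end, in the units of the state.
- status.get_state(): the state, without advancing time (a new reading comes with each control period).
- vision.read_camera(name): name is "side" or "top"; returns a dict with "image" (400x640x3 uint8, blue, green, red), "camera_matrix" (3x3 intrinsics, pixels), "camera_from_world" (4x4, takes a point from world to camera coordinates). Camera axes: x right, y down, z forward; pixel columns grow to the right and rows downward; lengths in m; the calibration is good to about 2 mm. A picture is of the moment at which its call begins. There is no depth.
- job.hand_in(): hands the job in; it is judged then, once.
The state is a dict: "clock": time; "joint_pos": joint angles; "qvel": joint speeds; "tau": joint torques, N m; "tcp_pos": TCP position; "orientation": TCP orientation; "wrist_force": force on the tool from outside, world axes, zero at the start; "ft_torque": the same for the moment, N m; "finger_gap": finger opening in m; "grip_force": force on a finger pad.
Only numpy, scipy, OpenCV 4.12 (cv2) and the standard library are available. Lean on these libraries where they do the work, as an engineer would, in place of code of your own. Each camera call takes 0.05 s, during which the arm holds its last target. There are 200 camera calls.

TASK

Check the two identical-looking blue end caps one at a time on the upright steel gauge pin: keep the cap open end down, slide it down over the pin without forcing it until it stops, then lift it off and put it away before testing the other one. A cap that goes all the way down onto the gauge's round base fits: stand it upright in the steel tray; a cap that stops high, on the pin's step, is a reject: put it in the purple bowl. Leave the rod electrodes and the gold-lidded tin where they are.

Things in the scene. Friction and masses are not known exactly. Their poses are not given: they have to be found in the camera images.
- cap_a: one of two identical blue end caps (rigid, 50 g, white dot on its closed top, two thin white rings low down): cylinder, diameter 36, height 50 mm, standing open end down; origin at the centre of its open underside, z up its axis. Bore 43 mm deep, hidden, 14 mm or wider; only the gauge shows if it fits
- cap_b: the other of two identical blue end caps (rigid, 50 g, white dot on its closed top, two thin white rings low down): cylinder, diameter 36, height 50 mm, standing open end down; origin at the centre of its open underside, z up its axis. Bore 43 mm deep, hidden, 14 mm or wider; only the gauge shows if it fits
- gauge: fixed gauge, origin at the centre of its underside, z up the pin: dark round base 72 mm across, 12 mm high; on it a bright pin, 16 mm thick from height 12 to 36, sloping step 36 to 40, above it a 10 mm thick pilot, chamfered tip at 52. Every cap passes the pilot; one that fits comes down until its underside is on the base (height 12), a reject stops with its underside at 37 to 40
- gauge_tip (a point): top of the gauge pin, on its axis, 52 mm above the gauge's origin
- tray: loose open stainless steel tray, 122 (its x) x 197 (its y) mm, rim 22 mm high, floor 2 mm thick, inside 112 x 186 mm; origin at the centre of its underside
- bowl: loose open purple bowl, 113 mm across the rim (about 98 mm inside), 48 mm high, narrowing to a flat inner floor about 50 mm across at 6 mm height; origin at the centre of its underside
- rod_electrode_1: grey-white rod electrode lying on the table, 20x117x20 mm, a bystander
- rod_electrode_2: second grey-white rod electrode lying on the table, 20x117x20 mm, a bystander
- tin: round tin with a gold-coloured lid, 65 mm across, 29 mm high, a bystander
Mind the look-alikes: they are no part of the job. Leave any orange or red look-alike of the cap_a alone.

How it is judged:
On the way, in this order (a step that is already met when the one before it is completed fails the run):
1. a first cap has been slid over the gauge pin until it stopped: down on the base if it fits, on the step if it does not (((horizontal distance between cap_a and gauge below 0.004 m and z of cap_a in the frame of gauge below 0.0425 m and angle between cap_a's own z axis and vertical below 0.12 rad) or (horizontal distance between cap_b and gauge below 0.004 m and z of cap_b in the frame of gauge below 0.0155 m and angle between cap_b's own z axis and vertical below 0.12 rad))), for 0.15 s.
2. that cap has been put away: a cap that fits stands in the tray, a reject lies in the bowl, released (((horizontal distance between cap_a and bowl below 0.045 m and z of cap_a in the frame of bowl between 0 and 0.05 m and contact force between cap_a and the fingers below 0.1 N and linear speed of cap_a below 0.02 m/s) or (x of cap_b in the frame of tray between -0.045 and 0.045 m and y of cap_b in the frame of tray between -0.08 and 0.08 m and z of cap_b in the frame of tray between -0.002 and 0.008 m and angle between cap_b's own z axis and vertical below 0.15 rad and contact force between cap_b and the fingers below 0.1 N and linear speed of cap_b below 0.02 m/s))), for 0.2 s.
3. with the first cap put away, the other cap has been slid over the gauge pin until it stopped (((horizontal distance between cap_a and gauge below 0.004 m and z of cap_a in the frame of gauge below 0.0425 m and angle between cap_a's own z axis and vertical below 0.12 rad and x of cap_b in the frame of tray between -0.045 and 0.045 m and y of cap_b in the frame of tray between -0.08 and 0.08 m and z of cap_b in the frame of tray between -0.002 and 0.008 m and angle between cap_b's own z axis and vertical below 0.15 rad and contact force between cap_b and the fingers below 0.1 N and linear speed of cap_b below 0.02 m/s) or (horizontal distance between cap_b and gauge below 0.004 m and z of cap_b in the frame of gauge below 0.0155 m and angle between cap_b's own z axis and vertical below 0.12 rad and horizontal distance between cap_a and bowl below 0.045 m and z of cap_a in the frame of bowl between 0 and 0.05 m and contact force between cap_a and the fingers below 0.1 N and linear speed of cap_a below 0.02 m/s))), for 0.15 s.
At the end, for the whole second after the job is handed in: The fitting cap stands upright (0.15 rad) on the tray floor, centre within 45 mm (tray x) and 80 mm (tray y) of its middle; the reject is in the bowl, centre of its underside within 45 mm of the bowl's axis and under 50 mm above its underside; both released and at rest (horizontal distance between cap_a and bowl below 0.045 m and z of cap_a in the frame of bowl between 0 and 0.05 m and contact force between each of cap_a, cap_b and the fingers below 0.1 N and linear speed of each of cap_a, cap_b below 0.02 m/s and x of cap_b in the frame of tray between -0.045 and 0.045 m and y of cap_b in the frame of tray between -0.08 and 0.08 m and z of cap_b in the frame of tray between -0.002 and 0.008 m and angle between cap_b's own z axis and vertical below 0.15 rad); the robot touches nothing.
It fails at once if a cap is forced against the gauge with more than 40 N (contact force between any of cap_a, cap_b and gauge above 40 N).
It fails at once if a rod electrode or the tin is moved by more than 30 mm (distance of any of rod_electrode_1, rod_electrode_2, tin from where it was at the start of the episode above 0.03 m).
It also fails if it takes over 72 s, if anything falls off the work surface, if the arm or the gripper's body presses on something with over 40 N, if the wrist force passes 120 N, or if a joint passes its speed limit or range.

## Working session

There is one attempt and no reset: what is moved stays moved. The work goes in short steps, Python scripts to look and compute and a tool call to move; the robot and the scene stay as the last step left them, time stands still between calls to the robot, and variables do not carry over. Pictures are saved under pics/ and viewed, at most 10 in all, crops included, and the job is handed in when it is done.

Besides the shell and the picture viewer there is one more tool, called after "Call:" in YAML: its name, and indented under it one key for each argument. apply_moves: Moves the arm, as the interface text tells. Its arguments: {"type":"object","properties":{"moves":{"type":"array","items":{"type":"number"}},"claw":{"type":"number"},"newtons":{"type":"number"}},"required":["moves"]}

```bash
mkdir -p pics; cat > h.py <<'E'
import numpy as np,cv2
from workcell import status,vision,job
def cam(n):
    d=vision.read_camera(n); return d["image"],np.array(d["camera_matrix"]),np.array(d["camera_from_world"])
def ray(K,T,u,v):
    R=T[:3,:3];t=T[:3,3]; o=-R.T@t; d=R.T@np.linalg.inv(K)@np.array([u,v,1.]); return o,d
def onz(K,T,u,v,z):
    o,d=ray(K,T,u,v); return o+d*(z-o[2])/d[2]
def proj(K,T,p):
    q=K@(T[:3,:3]@np.array(p)+T[:3,3]); return q[:2]/q[2]
E
python3 - <<'E'
from h import *
for n in ("top","side"):
    i,K,T=cam(n); cv2.imwrite(f"pics/{n}0.png",i); print(n,K.round(1).tolist(),ray(K,T,320,200),onz(K,T,320,200,0))
print(status.get_state())
E
```

```text
top [[457.8, 0.0, 313.1], [0.0, 457.8, 198.8], [0.0, 0.0, 1.0]] (array([ 0.39140342, -0.12662927,  1.12570836]), array([ 0.1419717 ,  0.01413866, -0.98988806])) [ 0.55285474 -0.11055067  0.        ]
side [[458.4, 0.0, 325.6], [0.0, 458.4, 206.5], [0.0, 0.0, 1.0]] (array([-0.04222827, -1.09007664,  0.76103135]), array([ 0.4208282 ,  0.74930016, -0.51166833])) [0.58369176 0.02439708 0.        ]
{'clock': 0.1, 'joint_pos': array([ 1.15040570e+00,  3.13965740e-01,  4.50788644e-02,  1.30359839e+00,
       -1.40098256e-07,  1.43119087e+00]), 'qvel': array([ 0.00031851, -0.00306472,  0.00297341,  0.00019113,  0.00061851,
       -0.0001898 ]), 'tau': array([ 3.51351351e-03, -4.81725526e+01,  2.99243474e+01,  1.27801191e-02,
       -5.16224418e-05,  1.78416207e-05]), 'tcp_pos': array([0.15916609, 0.55206555, 0.23846941]), 'orientation': array([-2.33304676e-04,  1.39931800e-01,  9.90160784e-01, -8.11600671e-04]), 'wrist_force': array([-0.32838856,  0.57046404, -0.01940552]), 'ft_torque': array([-0.0420052 , -0.00401108, -0.02078983]), 'grip_force': 0.0, 'finger_gap': 0.08482722389718678}
```

View pics/top0.png

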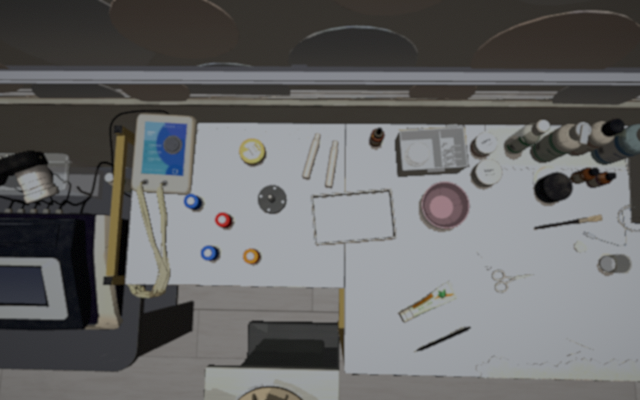

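View pics/side0.png

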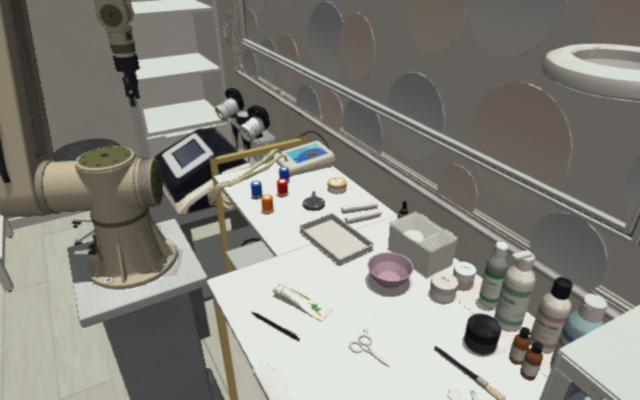

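The top view shows blue caps at about (192,202) and (209,254), the gauge at (272,199), the tray at (353,217) and the bowl at (445,206). The red (223,220) and orange (251,256) look-alikes stand between them. The side view shows the same layout.

```bash
cat > m.py <<'E'
from h import *
def blue(img,box):
    h=cv2.cvtColor(img,cv2.COLOR_BGR2HSV); m=cv2.inRange(h,(100,130,50),(125,255,255))
    z=np.zeros_like(m); x0,y0,x1,y1=box; z[y0:y1,x0:x1]=m[y0:y1,x0:x1]
    n,l,s,c=cv2.connectedComponentsWithStats(z)
    return [(c[k].round(1).tolist(),s[k].tolist()) for k in range(1,n) if s[k][4]>20]
E
python3 - <<'E'
from m import *
i,K,T=cam("top")
print("blue",blue(i,(180,185,330,270)))
j,K2,T2=cam("side"); print("side",blue(j,(200,150,400,260)))
h=cv2.cvtColor(i,cv2.COLOR_BGR2HSV)
def crop(im,x0,y0,x1,y1,f): return cv2.resize(im[y0:y1,x0:x1],None,fx=f,fy=f,interpolation=cv2.INTER_CUBIC)
a=crop(i,170,130,330,280,5); cv2.imwrite("pics/t1.png",a[:600,:800])
b=crop(j,240,155,370,255,6); cv2.imwrite("pics/s1.png",b)
m=cv2.inRange(h,(0,0,0),(180,255,90))
n,l,s,c=cv2.connectedComponentsWithStats(m[170:230,250:295]);print([(c[k]+[250,170],s[k]) for k in range(1,n)])
m=cv2.inRange(h,(140,40,40),(180,255,255));n,l,s,c=cv2.connectedComponentsWithStats(m[170:240,410:480]);print([(c[k]+[410,170],s[k]) for k in range(1,n) if s[k][4]>100])
for nm,u,v,z in [("A",192,201,.05),("B",209,253,.05),("red",223,219,.05),("or",251,256,.05),("g",272,199,.012),("tray",353.5,217,.02),("trayTL",312,196,.022),("trayTR",391,190,.022),("trayBL",317,244,.022),("trayBR",395,238,.022),("bowl",445,205,.048),("tin",252,151,.029),("r1t",318,135,.02),("r1b",308,176,.02),("r2t",335,142,.02),("r2b",330,186,.02)]: print(nm,onz(K,T,u,v,z).round(4))
E
```

```text
blue [([192.3, 201.5], [185, 194, 15, 15, 102]), ([209.7, 253.0], [202, 246, 15, 14, 108])]
side [([301.6, 156.2], [293, 150, 17, 12, 93]), ([319.7, 151.5], [314, 150, 11, 5, 31]), ([283.9, 173.4], [280, 168, 9, 11, 65]), ([256.3, 189.4], [252, 182, 9, 16, 102])]
[(array([272.05927342, 199.35372849]), array([  9,  16,  27,  27, 523], dtype=int32))]
[(array([444.99749687, 204.87046308]), array([  12,   13,   46,   46, 1598], dtype=int32))]
A [0.5395 0.1947 0.05  ]
B [0.4167 0.1477 0.05  ]
red [0.4973 0.1182 0.05  ]
or [0.4112 0.0484 0.05  ]
g [0.5522 0.0076 0.012 ]
tray [ 0.5094 -0.1925  0.02  ]
trayTL [ 0.5593 -0.0912  0.022 ]
trayTR [ 0.5764 -0.2832  0.022 ]
trayBL [ 0.4428 -0.1052  0.022 ]
trayBR [ 0.46   -0.2918  0.022 ]
bowl [ 0.5377 -0.4059  0.048 ]
tin [0.6688 0.0586 0.029 ]
r1t [ 0.7135 -0.1035  0.02  ]
r1b [ 0.6093 -0.0805  0.02  ]
r2t [ 0.696 -0.146  0.02 ]
r2b [ 0.5849 -0.1348  0.02  ]
```

View pics/t1.png

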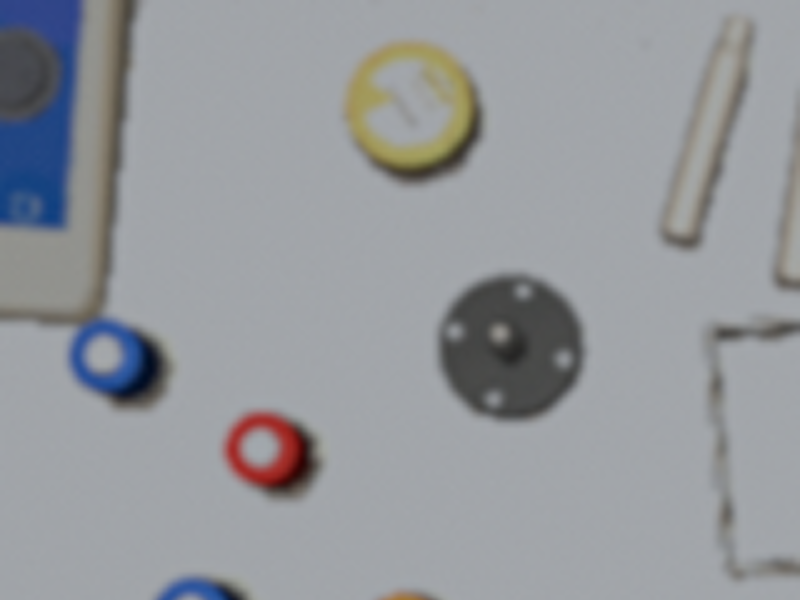

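View pics/s1.png

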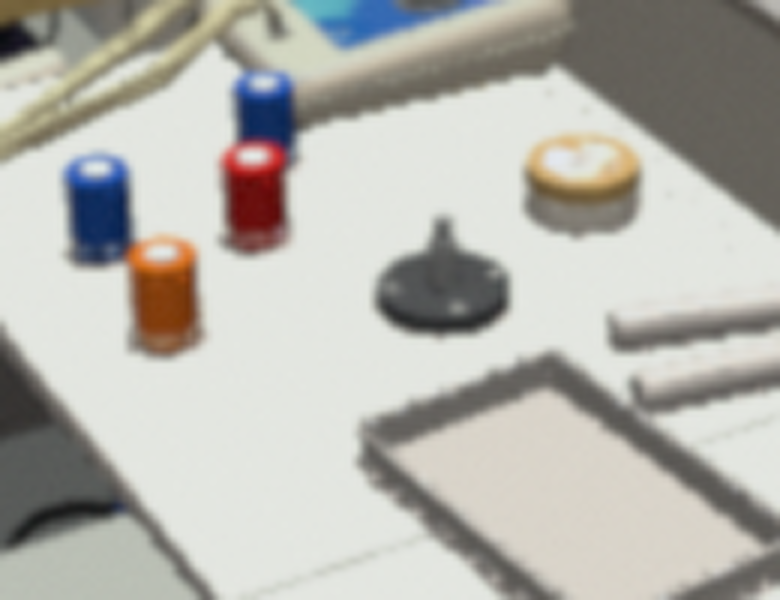

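Crops: the cap A top dot is at crop (103,353), tight against the instrument's corner. The gauge base centre is at crop (511,346), and the pin is visible. I'll refine these to sub-pixel.

```bash
python3 - <<'E'
from m import *
i,K,T=cam("top"); j,K2,T2=cam("side")
def dot(im,u,v,r,off=0):
    p=im[v-r:v+r+1,u-r:u+r+1].astype(float); w=p[...,2] # red channel: dot bright, blue dark
    w=np.clip(w-110,0,None)*(np.hypot(*np.mgrid[-r:r+1,-r:r+1])<=r+.3); y,x=np.mgrid[v-r:v+r+1,u-r:u+r+1]
    return (w*x).sum()/w.sum(),(w*y).sum()/w.sum()
def tri(a,b):
    o1,d1=ray(K,T,*a);o2,d2=ray(K2,T2,*b);d1/=np.linalg.norm(d1);d2/=np.linalg.norm(d2)
    s=np.linalg.lstsq(np.c_[d1,-d2],o2-o1,rcond=None)[0];p=o1+d1*s[0];q=o2+d2*s[1];return ((p+q)/2).round(4),np.linalg.norm(p-q).round(4)
for n,u,v,us,vs in [("A",190,200,284,169),("B",207,252,256,183)]:
    a=dot(i,u,v,4);b=dot(j,us,vs,2);print(n,a,onz(K,T,*a,.05).round(4),b,onz(K2,T2,*b,.05).round(4),tri(a,b))
# gauge base disc
g=cv2.cvtColor(i,cv2.COLOR_BGR2GRAY);m=((g<110)*255).astype(np.uint8)[180:220,252:294]
c=max(cv2.findContours(m,0,1)[0],key=cv2.contourArea);e=cv2.fitEllipse(c);cc=(e[0][0]+252,e[0][1]+180);print(e,cc,onz(K,T,*cc,.011))
cg=onz(K,T,*cc,.011);print("tip pred top",proj(K,T,[cg[0],cg[1],.052]),"side",proj(K2,T2,[cg[0],cg[1],.052]),"side base",proj(K2,T2,[cg[0],cg[1],.012]))
gs=cv2.cvtColor(j,cv2.COLOR_BGR2GRAY);print(gs[188:200,308:319])
m=((gs<110)*255).astype(np.uint8)[190:215,298:330]
c=max(cv2.findContours(m,0,1)[0],key=cv2.contourArea);print(cv2.boundingRect(c))
E
```

```text
A (np.float64(190.204827136334), np.float64(200.42139595564254)) [0.5408 0.1991 0.05  ] (np.float64(283.62215909090907), np.float64(168.14488636363637)) [0.5401 0.1996 0.05  ] (array([0.5404, 0.1993, 0.0501]), np.float64(0.0009))
B (np.float64(207.31625), np.float64(252.445)) [0.4179 0.1518 0.05  ] (np.float64(255.7151767151767), np.float64(182.37733887733887)) [0.4176 0.153  0.05  ] (array([0.4176, 0.1518, 0.0506]), np.float64(0.0007))
((19.968238830566406, 19.18049430847168), (26.899951934814453, 28.11592674255371), 12.881031036376953) (271.9682388305664, 199.18049430847168) [0.55185138 0.00781998 0.011     ]
tip pred top [269.96847049 196.70027425] side [313.64641507 190.68221711] side base [313.8251906  201.64261102]
[[228 228 229 228 228 228 228 228 228 228 229]
 [228 228 229 228 227 226 225 227 228 228 229]
 [228 228 228 226 219 207 210 221 227 228 228]
 [228 228 228 221 185 163 167 194 221 227 228]
 [228 227 228 217 158 115 127 178 219 228 228]
 [228 228 227 211 147  98 112 173 217 227 228]
 [229 228 223 191 132  99 108 159 208 225 228]
 [228 225 214 165 115 103 112 134 181 215 225]
 [218 209 184 138 102  94  97 107 144 179 203]
 [163 141 122 103  89  87  88  89  97 116 133]
 [103  94  85  83  82  85  84  81  78  83  89]
 [ 83  84  79  76  80  84  85  81  79  80  83]]
(5, 3, 21, 18)
```

Call:
apply_moves:
  moves: [1.6, -1.6, 0, 0, 0, 0.12, 3.2, -3.2, 0, 0, 0, 0.24, 4.8, -4.8, 0, 0, 0, 0.36, 6.4, -6.2, 0, 0, 0, 0.45, 8, -7.6, 0, 0, 0, 0.45, 9.4, -9, 0, 0, 0, 0.45, 10.4, -10.5, 0, 0, 0, 0.45, 10.4, -12, 0, 0, 0, 0.45, 10.4, -13.5, 0, 0, 0, 0.45, 10.4, -15, 0, 0, 0, 0.45, 10.4, -16.1, 0, 0, 0, 0.45, 10.4, -16.1, -1, 0, 0, 0.45, 10.4, -16.1, -2, 0, 0, 0.45, 10.4, -16.1, -3, 0, 0, 0.45, 10.4, -16.1, -3.8, 0, 0, 0.45, 10.4, -16.1, -3.8, 0, 0, 0.45]
  claw: 80
  newtons: 30

```text
clock: 1.63
tcp_pos: [0.4165, 0.1489, 0.1407]
orientation: [-0.003, -0.084, 0.996, -0.0]
wrist_force: [-1.3, 0.0, 0.1]
finger_gap: 0.0683
grip_force: 0.0
```

Call:
apply_moves:
  moves: [0, 0.05, -1, 0, 0, 0, 0, 0.05, -2, 0, 0, 0, 0, 0.05, -2.8, 0, 0, 0, 0, 0.05, -3.3, 0, 0, 0, 0, 0.05, -3.3, 0, 0, 0]

```text
clock: 2.05
tcp_pos: [0.418, 0.1513, 0.0605]
orientation: [-0.002, -0.085, 0.996, -0.0]
wrist_force: [-0.6, -0.3, -0.4]
finger_gap: 0.0684
grip_force: 0.0
```

```bash
python3 -c "
from h import *
s=status.get_state();print(s['tcp_pos'],s['qvel'].round(3))"
```

```text
[0.41801346 0.15131121 0.06053956] [ 0.001 -0.031  0.046  0.055 -0.001 -0.   ]
```

Call:
apply_moves:
  moves: [0, 0, -0.5, 0, 0, 0, 0, 0, -1, 0, 0, 0, 0, 0, -1.5, 0, 0, 0, 0, 0, -1.5, 0, 0, 0, 0, 0, -1.5, 0, 0, 0]

```text
clock: 2.47
tcp_pos: [0.4199, 0.1515, 0.0253]
orientation: [0.0, -0.085, 0.996, 0.0]
wrist_force: [0.6, -0.1, 0.7]
finger_gap: 0.0688
grip_force: 0.0
```

Call:
apply_moves:
  moves: [0, 0, 0, 0, 0, 0, 0, 0, 0, 0, 0, 0, 0, 0, 0, 0, 0, 0, 0, 0, 0, 0, 0, 0, 0, 0, 0, 0, 0, 0, 0, 0, 0, 0, 0, 0, 0, 0, 0, 0, 0, 0, 0, 0, 0, 0, 0, 0]
  claw: 30
  newtons: 30

```text
clock: 3.13
tcp_pos: [0.4204, 0.1515, 0.0257]
orientation: [0.001, -0.084, 0.996, 0.0]
wrist_force: [-1.3, 0.9, 6.5]
finger_gap: 0.0356
grip_force: 29.3
```

Call:
apply_moves:
  moves: [0, 0, 0.5, 0, 0, 0, 0, 0, 1.5, 0, 0, 0, 0, 0, 3, 0, 0, 0, 0, 0, 4.5, 0, 0, 0, 1, -1, 4.5, 0, 0, 0, 2, -2.1, 4.5, 0, 0, 0, 3, -3.2, 4.5, 0, 0, 0, 4, -4.3, 4.5, 0, 0, 0, 5, -5.3, 4.3, 0, 0, 0, 5.3, -5.7, 3.8, 0, 0, 0, 5.3, -5.76, 3.2, 0, 0, 0, 5.3, -5.76, 2.7, 0, 0, 0, 5.3, -5.76, 2.7, 0, 0, 0, 5.3, -5.76, 2.7, 0, 0, 0]

```text
clock: 4.3
tcp_pos: [0.5508, 0.0075, 0.0912]
orientation: [-0.001, -0.084, 0.996, 0.0]
wrist_force: [-0.5, 0.0, -0.6]
finger_gap: 0.0356
grip_force: 30.2
```

```bash
python3 - <<'E'
from m import *
s=status.get_state();print(s['tcp_pos'],s['orientation'],s['wrist_force'])
i,K,T=cam("top"); j,K2,T2=cam("side")
a=cv2.resize(i[160:230,230:310],None,fx=5,fy=5,interpolation=2);b=cv2.resize(j[150:220,275:355],None,fx=5,fy=5,interpolation=2)
cv2.imwrite("pics/g1.png",np.hstack([a,b]));print(blue(j,(290,160,350,215)),blue(i,(240,170,310,230)))
E
```

```text
[0.55076241 0.00747589 0.09122198] [-1.18849315e-03 -8.44744924e-02  9.96424872e-01  3.48463021e-04] [-0.50411545  0.04902319 -0.55949541]
[([310.9, 180.5], [308, 171, 9, 18, 80])] []
```

View pics/g1.png

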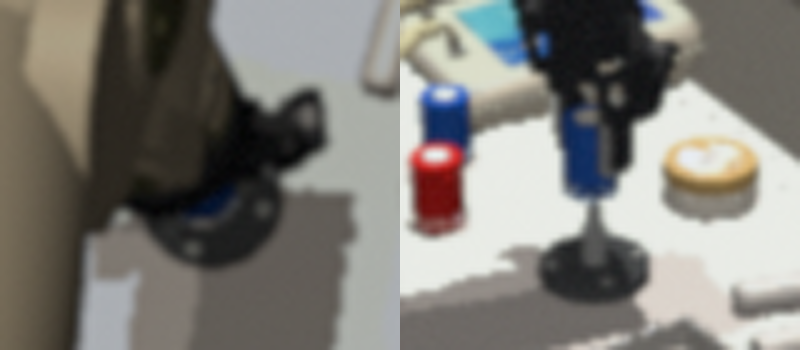

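The side view shows the cap (centre near crop x=590) slightly left of the pin (595). That agrees with the cap sitting about 3 mm behind the TCP in x, so I'll correct and descend gently.

Call:
apply_moves:
  moves: [0.12, 0.03, 0, 0, 0, 0, 0.12, 0.03, -0.2, 0, 0, 0, 0.12, 0.03, -0.4, 0, 0, 0, 0.12, 0.03, -0.6, 0, 0, 0, 0.12, 0.03, -0.75, 0, 0, 0, 0.12, 0.03, -0.85, 0, 0, 0, 0.12, 0.03, -0.85, 0, 0, 0]

```text
clock: 4.98
tcp_pos: [0.5546, 0.0089, 0.0698]
orientation: [-0.0, -0.085, 0.996, 0.001]
wrist_force: [0.9, 4.7, -2.8]
finger_gap: 0.036
grip_force: 30.3
```

```bash
cat > g.py <<'E'
from m import *
s=status.get_state();print(s['tcp_pos'].round(4),s['wrist_force'].round(2),s['ft_torque'].round(2))
j,K2,T2=cam("side")
# bluish column extents row by row in the cap's lower part, and pin centroid
f=j.astype(float);g=cv2.cvtColor(j,cv2.COLOR_BGR2GRAY).astype(float)
for v in range(178,202):
    b=np.clip(f[v,300:328,0]-f[v,300:328,2]-15,0,60);x=np.arange(300,328)
    w=np.clip(190-g[v,306:322],0,None)
    print(v,"blue",(b*x).sum()/max(b.sum(),1),b.sum().round(),"dark",((w*np.arange(306,322)).sum()/max(w.sum(),1)).round(2),w.sum().round())
E
python3 g.py
```

```text
[0.5546 0.0089 0.0698] [ 0.92  4.73 -2.81] [ 0.93 -0.38 -0.01]
178 blue 309.36619718309856 71.0 dark 314.37 2084.0
179 blue 309.0238095238095 84.0 dark 314.54 1983.0
180 blue 309.27927927927925 111.0 dark 314.52 2002.0
181 blue 310.8130081300813 246.0 dark 314.3 2085.0
182 blue 311.43279569892474 372.0 dark 314.23 2082.0
183 blue 311.5054644808743 366.0 dark 314.3 2054.0
184 blue 311.5824175824176 364.0 dark 314.38 2032.0
185 blue 311.7159420289855 345.0 dark 314.6 1961.0
186 blue 311.81345565749234 327.0 dark 314.84 1893.0
187 blue 311.8498498498499 333.0 dark 314.88 1868.0
188 blue 311.8524096385542 332.0 dark 314.75 1826.0
189 blue 311.8848484848485 330.0 dark 314.3 1671.0
190 blue 312.0348837209302 344.0 dark 313.63 1483.0
191 blue 312.7258883248731 394.0 dark 313.45 1414.0
192 blue 313.3628808864266 361.0 dark 313.48 1299.0
193 blue 313.4017094017094 234.0 dark 313.35 1111.0
194 blue 313.2578947368421 190.0 dark 313.31 1010.0
195 blue 313.32142857142856 112.0 dark 313.42 787.0
196 blue 313.0 3.0 dark 313.46 618.0
197 blue 0.0 0.0 dark 313.44 943.0
198 blue 0.0 0.0 dark 313.28 1637.0
199 blue 0.0 0.0 dark 313.18 1983.0
200 blue 0.0 0.0 dark 313.18 2060.0
201 blue 0.0 0.0 dark 313.33 2144.0
```

Call:
apply_moves:
  moves: [0.02, 0.04, 0, 0, 0, 0, 0.02, 0.04, 0, 0, 0, 0, 0.02, 0.04, 0, 0, 0, 0]

```text
clock: 5.28
tcp_pos: [0.5549, 0.009, 0.0704]
orientation: [-0.0, -0.085, 0.996, 0.0]
wrist_force: [-0.6, 2.4, -2.9]
finger_gap: 0.0357
grip_force: 30.4
```

Call:
apply_moves:
  moves: [0.01, 0.03, 0, 0, 0, 0, 0.01, 0.03, 0, 0, 0, 0, 0.01, 0.03, 0, 0, 0, 0]

```text
clock: 5.53
tcp_pos: [0.5559, 0.0093, 0.0709]
orientation: [0.0, -0.084, 0.996, -0.0]
wrist_force: [-0.1, -0.0, 1.0]
finger_gap: 0.0356
grip_force: 30.5
```

Call:
apply_moves:
  moves: [0, 0.01, -0.1, 0, 0, 0, 0, 0.01, -0.2, 0, 0, 0, 0, 0.01, -0.25, 0, 0, 0, 0, 0.01, -0.25, 0, 0, 0]

```text
clock: 5.87
tcp_pos: [0.5555, 0.0101, 0.064]
orientation: [-0.0, -0.084, 0.996, 0.0]
wrist_force: [-0.7, 1.3, -0.8]
finger_gap: 0.0358
grip_force: 30.6
```

Call:
apply_moves:
  moves: [0, 0.01, -0.1, 0, 0, 0, 0, 0.01, -0.15, 0, 0, 0, 0, 0.01, -0.2, 0, 0, 0, 0, 0.01, -0.2, 0, 0, 0]

```text
clock: 6.2
tcp_pos: [0.5564, 0.0108, 0.062]
orientation: [0.001, -0.085, 0.996, 0.0]
wrist_force: [-5.5, 2.7, 19.1]
finger_gap: 0.0358
grip_force: 32.0
```

Call:
apply_moves:
  moves: [-0.02, 0.02, 0.06, 0, 0, 0, -0.04, 0.02, 0.06, 0, 0, 0, -0.04, 0.02, 0.06, 0, 0, 0]

```text
clock: 6.45
tcp_pos: [0.5557, 0.0109, 0.0623]
orientation: [0.001, -0.085, 0.996, -0.0]
wrist_force: [-1.0, 0.6, 9.0]
finger_gap: 0.036
grip_force: 31.2
```

```bash
python3 g.py
```

```text
[0.5557 0.0109 0.0623] [-1.03  0.61  8.95] [ 0.31  0.29 -0.01]
178 blue 311.0 9.0 dark 313.73 2000.0
179 blue 310.3943661971831 71.0 dark 314.22 2174.0
180 blue 309.44 75.0 dark 314.56 2041.0
181 blue 309.1136363636364 88.0 dark 314.65 1973.0
182 blue 309.54545454545456 132.0 dark 314.48 2040.0
183 blue 310.8992805755396 278.0 dark 314.25 2091.0
184 blue 311.3534246575342 365.0 dark 314.21 2093.0
185 blue 311.49025069637884 359.0 dark 314.29 2050.0
186 blue 311.5446927374302 358.0 dark 314.38 2028.0
187 blue 311.72189349112426 338.0 dark 314.63 1954.0
188 blue 311.83734939759034 332.0 dark 314.86 1893.0
189 blue 311.8719512195122 328.0 dark 314.87 1863.0
190 blue 311.8403614457831 332.0 dark 314.65 1803.0
191 blue 311.875 336.0 dark 314.08 1614.0
192 blue 312.03179190751445 346.0 dark 313.52 1451.0
193 blue 312.92118226600985 406.0 dark 313.55 1429.0
194 blue 313.4356725146199 342.0 dark 313.66 1286.0
195 blue 313.5323383084577 201.0 dark 313.63 1019.0
196 blue 313.5882352941176 170.0 dark 313.55 964.0
197 blue 313.4621212121212 132.0 dark 313.36 1266.0
198 blue 0.0 0.0 dark 313.26 1737.0
199 blue 0.0 0.0 dark 313.21 2038.0
200 blue 0.0 0.0 dark 313.23 2095.0
201 blue 0.0 0.0 dark 313.36 2160.0
```

Call:
apply_moves:
  moves: [-0.04, 0.02, -0.04, 0, 0, 0, -0.08, 0.02, -0.04, 0, 0, 0, -0.08, 0.02, -0.04, 0, 0, 0, -0.04, 0.07, -0.04, 0, 0, 0, -0.04, 0.07, -0.04, 0, 0, 0, 0.02, 0.02, -0.04, 0, 0, 0, 0.02, 0.02, -0.04, 0, 0, 0, -0.03, -0.03, -0.04, 0, 0, 0, -0.03, -0.03, -0.04, 0, 0, 0, -0.03, 0.02, -0.04, 0, 0, 0, -0.03, 0.02, -0.04, 0, 0, 0]

```text
clock: 7.42
tcp_pos: [0.5557, 0.0112, 0.0621]
orientation: [0.002, -0.085, 0.996, -0.0]
wrist_force: [-1.5, 0.2, 11.5]
finger_gap: 0.0354
grip_force: 31.4
```

Cap B stops with its underside near 37 mm even with light lateral probing and 10–19 N, so it's a reject. It goes in the bowl.

Call:
apply_moves:
  moves: [0, 0, 0.5, 0, 0, 0, 0, 0, 1.2, 0, 0, 0, 0, 0, 2.2, 0, 0, 0, 0, 0, 3, 0, 0, 0, 0, -1.3, 3, 0, 0, 0, 0, -2.8, 3, 0, 0, 0, 0, -4.3, 3, 0, 0, 0, 0, -5.8, 3, 0, 0, 0, 0, -7.3, 3, 0, 0, 0, 0, -8.8, 3, 0, 0, 0, -0.2, -10.3, 3, 0, 0, 0, -0.3, -11.8, 3, 0, 0, 0, -0.4, -13.3, 3, 0, 0, 0, -0.5, -14.8, 3, 0, 0, 0, -0.5, -16, 3, 0, 0, 0, -0.5, -16.7, 2.6, 0, 0, 0, -0.5, -16.7, 1.8, 0, 0, 0, -0.5, -16.7, 1, 0, 0, 0, -0.5, -16.7, 0.5, 0, 0, 0, -0.5, -16.7, 0.5, 0, 0, 0]

```text
clock: 9.08
tcp_pos: [0.5392, -0.4049, 0.0682]
orientation: [-0.002, -0.084, 0.996, 0.002]
wrist_force: [-0.7, 0.3, -1.3]
finger_gap: 0.0356
grip_force: 30.6
```

```bash
python3 - <<'E'
from m import *
s=status.get_state();print(s['tcp_pos'],s['finger_gap'],s['wrist_force'])
j,K2,T2=cam("side");i,K,T=cam("top")
cv2.imwrite("pics/b1.png",np.hstack([cv2.resize(i[150:260,390:500],None,fx=3.6,fy=3.6),cv2.resize(j[200:310,340:450],None,fx=3.6,fy=3.6)]))
E
```

```text
[ 0.53922992 -0.40486985  0.06815276] 0.035620036038517384 [-0.66060936  0.2622988  -1.31994373]
```

View pics/b1.png

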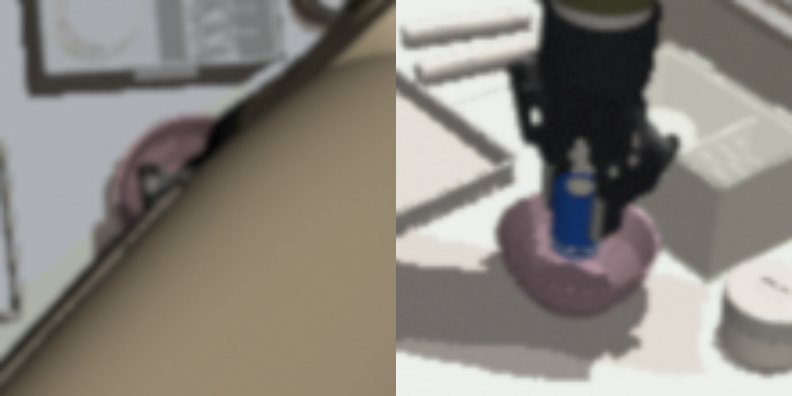

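The cap hangs centred over the bowl, near crop (575,250) on the side view. I'll lower it a little and release.

Call:
apply_moves:
  moves: [0, 0, -0.4, 0, 0, 0, 0, 0, -0.9, 0, 0, 0, 0, 0, -0.9, 0, 0, 0, 0, 0, -0.9, 0, 0, 0]

```text
clock: 9.52
tcp_pos: [0.5413, -0.4059, 0.0498]
orientation: [-0.0, -0.085, 0.996, 0.0]
wrist_force: [-0.7, 0.4, -1.0]
finger_gap: 0.0354
grip_force: 30.6
```

Call:
apply_moves:
  moves: [0, 0, 0, 0, 0, 0, 0, 0, 0, 0, 0, 0, 0, 0, 0, 0, 0, 0, 0, 0, 0, 0, 0, 0, 0, 0, 0.4, 0, 0, 0, 0, 0, 1.2, 0, 0, 0, 0, 0, 2.2, 0, 0, 0, 0, 0, 3.4, 0, 0, 0, 0, 0, 3.4, 0, 0, 0]
  claw: 58

```text
clock: 10.27
tcp_pos: [0.544, -0.4087, 0.1427]
orientation: [0.004, -0.085, 0.996, -0.004]
wrist_force: [1.7, -0.6, 0.5]
finger_gap: 0.0495
grip_force: 0.0
```

Call:
apply_moves:
  moves: [0, 1.5, 0, 0, 0, 0, 0, 3, 0, 0, 0, 0, 0, 4.5, 0, 0, 0, 0, 0, 6, 0, 0, 0, 0, 0, 7.5, 0, 0, 0, 0, 0, 9, 0, 0, 0, 0, 0, 10.5, 0, 0, 0, 0, 0, 12, 0, 0, 0, 0, 0, 13.5, 0, 0, 0, 0, 0, 15, 0, 0, 0, 0, 0, 16.5, 0, 0, 0, 0, 0, 18, 0, 0, 0, 0, 0, 19.5, 0, 0, 0, 0, 0, 21, 0, 0, 0, 0, 0, 22.5, 0, 0, 0, 0, 0, 23.6, 0, 0, 0, 0, 0, 24.2, 0, 0, 0, 0, 0, 24.2, -0.5, 0, 0, 0, 0, 24.2, -1.3, 0, 0, 0, 0, 24.2, -1.3, 0, 0, 0]
  claw: 78

```text
clock: 11.93
tcp_pos: [0.5395, 0.199, 0.1001]
orientation: [-0.002, -0.085, 0.996, -0.0]
wrist_force: [-2.2, -0.4, -0.2]
finger_gap: 0.0667
grip_force: 0.0
```

```bash
python3 - <<'E'
from m import *
s=status.get_state();print(s['tcp_pos'],s['finger_gap'],s['wrist_force'])
j,K2,T2=cam("side")
cv2.imwrite("pics/a1.png",np.hstack([cv2.resize(j[215:315,340:440],None,fx=4,fy=4),cv2.resize(j[120:220,235:335],None,fx=4,fy=4)]))
E
```

```text
[0.53949398 0.19900594 0.10010688] 0.06668034696416147 [-2.20112338 -0.39748682 -0.15294648]
```

View pics/a1.png

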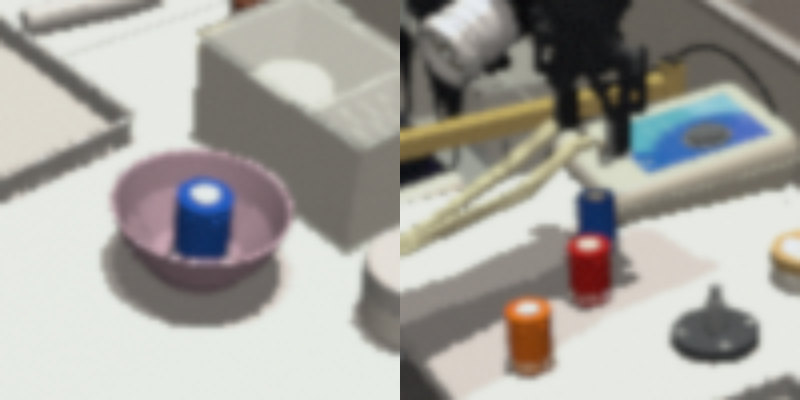

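The reject stands in the bowl at crop (205,215), and the gripper is above cap A at crop (597,215). Descending in two steps.

Call:
apply_moves:
  moves: [0, 0, -0.8, 0, 0, 0, 0, 0, -1.6, 0, 0, 0, 0, 0, -1.8, 0, 0, 0, 0, 0, -1.8, 0, 0, 0]

```text
clock: 12.32
tcp_pos: [0.5405, 0.1982, 0.0569]
orientation: [-0.001, -0.084, 0.996, -0.0]
wrist_force: [0.1, 0.6, -0.3]
finger_gap: 0.0667
grip_force: 0.0
```

Call:
apply_moves:
  moves: [0, 0, -0.4, 0, 0, 0, 0, 0, -0.8, 0, 0, 0, 0, 0, -1.15, 0, 0, 0, 0, 0, -1.15, 0, 0, 0]

```text
clock: 12.65
tcp_pos: [0.5402, 0.1984, 0.0268]
orientation: [-0.001, -0.084, 0.996, -0.0]
wrist_force: [-0.9, 0.3, -0.5]
finger_gap: 0.0666
grip_force: 0.0
```

Call:
apply_moves:
  moves: [0, 0, 0, 0, 0, 0, 0, 0, 0, 0, 0, 0, 0, 0, 0, 0, 0, 0, 0, 0, 0, 0, 0, 0, 0, 0, 0, 0, 0, 0, 0, 0, 0, 0, 0, 0, 0, 0, 0, 0, 0, 0, 0, 0, 0, 0, 0, 0]
  claw: 30

```text
clock: 13.32
tcp_pos: [0.5419, 0.1989, 0.0291]
orientation: [0.001, -0.084, 0.996, 0.0]
wrist_force: [0.9, -0.5, 4.6]
finger_gap: 0.0356
grip_force: 30.3
```

Call:
apply_moves:
  moves: [0, 0, 0.5, 0, 0, 0, 0, 0, 1.5, 0, 0, 0, 0, 0, 2.8, 0, 0, 0, 0, -0.8, 4, 0, 0, 0, 0.1, -2.2, 4, 0, 0, 0, 0.3, -3.6, 4, 0, 0, 0, 0.4, -5, 4, 0, 0, 0, 0.53, -6.3, 3.8, 0, 0, 0, 0.53, -7.2, 3.4, 0, 0, 0, 0.53, -7.5, 2.9, 0, 0, 0, 0.53, -7.5, 2.6, 0, 0, 0, 0.53, -7.5, 2.6, 0, 0, 0, 0.53, -7.5, 2.6, 0, 0, 0]

```text
clock: 14.4
tcp_pos: [0.5538, 0.012, 0.0929]
orientation: [-0.001, -0.085, 0.996, 0.0]
wrist_force: [-0.1, 0.1, -0.2]
finger_gap: 0.0353
grip_force: 30.1
```

```bash
python3 g.py | grep -v "blue 0.0" | awk '$1>=184||NR==1'; python3 -c "
from h import *;print(status.get_state()['orientation'])"
```

```text
[0.5538 0.012  0.0929] [-0.1   0.05 -0.16] [ 0.01  0.02 -0.03]
184 blue 312.0354430379747 395.0 dark 312.93 1460.0
185 blue 312.8322580645161 465.0 dark 313.04 1440.0
186 blue 312.90437158469945 366.0 dark 313.08 1306.0
187 blue 313.09322033898303 236.0 dark 313.18 1062.0
188 blue 313.3979591836735 196.0 dark 313.26 880.0
189 blue 313.42 50.0 dark 313.2 469.0
[-2.84680391e-04 -8.50702184e-02  9.96374894e-01  2.19278083e-04]
```

Call:
apply_moves:
  moves: [0.03, -0.02, -0.25, 0, 0, 0, 0.03, -0.02, -0.5, 0, 0, 0, 0.03, -0.02, -0.7, 0, 0, 0, 0.03, -0.02, -0.85, 0, 0, 0, 0.03, -0.02, -0.85, 0, 0, 0, 0.03, -0.02, -0.85, 0, 0, 0]

```text
clock: 14.95
tcp_pos: [0.555, 0.011, 0.0719]
orientation: [-0.0, -0.085, 0.996, 0.0]
wrist_force: [-0.1, -0.5, -0.4]
finger_gap: 0.0352
grip_force: 30.1
```

Call:
apply_moves:
  moves: [0, 0, -0.08, 0, 0, 0, 0, 0, -0.16, 0, 0, 0, 0, 0, -0.24, 0, 0, 0, 0, 0, -0.24, 0, 0, 0]

```text
clock: 15.28
tcp_pos: [0.5552, 0.0107, 0.066]
orientation: [-0.0, -0.084, 0.996, 0.0]
wrist_force: [-0.4, -0.4, -0.7]
finger_gap: 0.0355
grip_force: 30.1
```

Call:
apply_moves:
  moves: [0, 0, -0.06, 0, 0, 0, 0, 0, -0.12, 0, 0, 0, 0, 0, -0.18, 0, 0, 0, 0, 0, -0.18, 0, 0, 0]

```text
clock: 15.62
tcp_pos: [0.5551, 0.0108, 0.0615]
orientation: [-0.0, -0.084, 0.996, 0.0]
wrist_force: [-0.2, -0.2, -1.0]
finger_gap: 0.0357
grip_force: 30.1
```

No contact with the underside near 32 mm, so it's past the step and fits. On down to the base.

Call:
apply_moves:
  moves: [0, 0, -0.1, 0, 0, 0, 0, 0, -0.2, 0, 0, 0, 0, 0, -0.3, 0, 0, 0, 0, 0, -0.4, 0, 0, 0, 0, 0, -0.5, 0, 0, 0, 0, 0, -0.5, 0, 0, 0]

```text
clock: 16.12
tcp_pos: [0.5549, 0.0108, 0.0486]
orientation: [-0.001, -0.085, 0.996, 0.0]
wrist_force: [0.1, 0.4, 0.5]
finger_gap: 0.0359
grip_force: 30.1
```

Call:
apply_moves:
  moves: [0, 0, -0.06, 0, 0, 0, 0, 0, -0.12, 0, 0, 0, 0, 0, -0.18, 0, 0, 0, 0, 0, -0.24, 0, 0, 0, 0, 0, -0.24, 0, 0, 0]

```text
clock: 16.53
tcp_pos: [0.5552, 0.0108, 0.043]
orientation: [-0.0, -0.085, 0.996, 0.0]
wrist_force: [-0.5, 1.2, -0.5]
finger_gap: 0.0354
grip_force: 30.1
```

Call:
apply_moves:
  moves: [0, 0, -0.04, 0, 0, 0, 0, 0, -0.08, 0, 0, 0, 0, 0, -0.12, 0, 0, 0, 0, 0, -0.12, 0, 0, 0]

```text
clock: 16.87
tcp_pos: [0.5555, 0.0107, 0.0411]
orientation: [0.0, -0.085, 0.996, -0.0]
wrist_force: [-1.5, -0.8, 5.7]
finger_gap: 0.0357
grip_force: 30.6
```

Call:
apply_moves:
  moves: [0, 0, -0.05, 0, 0, 0, 0, 0, -0.05, 0, 0, 0, 0, 0, -0.05, 0, 0, 0, 0, 0, -0.05, 0, 0, 0]

```text
clock: 17.2
tcp_pos: [0.5556, 0.0107, 0.0411]
orientation: [0.001, -0.085, 0.996, -0.0]
wrist_force: [-5.0, 0.5, 14.3]
finger_gap: 0.0354
grip_force: 31.2
```

Call:
apply_moves:
  moves: [0, 0, 0.4, 0, 0, 0, 0, 0, 1, 0, 0, 0, 0, 0, 1.8, 0, 0, 0, 0, 0, 2.6, 0, 0, 0, 0, 0, 3.4, 0, 0, 0, 0, 0, 4, 0, 0, 0, -0.2, -1.2, 4, 0, 0, 0, -0.5, -2.6, 4, 0, 0, 0, -0.9, -4, 4, 0, 0, 0, -1.3, -5.4, 4, 0, 0, 0, -1.6, -6.8, 4, 0, 0, 0, -1.75, -7.8, 4, 0, 0, 0, -1.75, -8.15, 3.4, 0, 0, 0, -1.75, -8.15, 2.4, 0, 0, 0, -1.75, -8.15, 1.4, 0, 0, 0, -1.75, -8.15, 0.6, 0, 0, 0, -1.75, -8.15, 0.3, 0, 0, 0, -1.75, -8.15, 0.3, 0, 0, 0]

```text
clock: 18.7
tcp_pos: [0.5101, -0.1922, 0.0448]
orientation: [-0.002, -0.084, 0.996, 0.001]
wrist_force: [-0.5, 0.1, -0.3]
finger_gap: 0.0355
grip_force: 30.4
```

Call:
apply_moves:
  moves: [0, 0, -0.15, 0, 0, 0, 0, 0, -0.3, 0, 0, 0, 0, 0, -0.4, 0, 0, 0, 0, 0, -0.48, 0, 0, 0, 0, 0, -0.48, 0, 0, 0]

```text
clock: 19.12
tcp_pos: [0.5118, -0.193, 0.0348]
orientation: [0.0, -0.085, 0.996, -0.0]
wrist_force: [-0.2, 0.6, -0.6]
finger_gap: 0.0358
grip_force: 30.4
```

Call:
apply_moves:
  moves: [0, 0, -0.06, 0, 0, 0, 0, 0, -0.12, 0, 0, 0, 0, 0, -0.16, 0, 0, 0, 0, 0, -0.16, 0, 0, 0]

```text
clock: 19.45
tcp_pos: [0.5118, -0.1931, 0.0311]
orientation: [0.0, -0.084, 0.996, -0.0]
wrist_force: [-0.4, -0.1, 4.0]
finger_gap: 0.0355
grip_force: 30.6
```

Contact with the tray floor at the expected height, so I'll release and retreat.

Call:
apply_moves:
  moves: [0, 0, 0, 0, 0, 0, 0, 0, 0, 0, 0, 0, 0, 0, 0, 0, 0, 0, 0, 0, 0, 0, 0, 0, 0, 0, 0, 0, 0, 0, 0, 0, 0.6, 0, 0, 0, 0, 0, 1.6, 0, 0, 0, 0, 0, 2.8, 0, 0, 0, 0, 0, 4.2, 0, 0, 0, 0, 0, 5.6, 0, 0, 0, 0, 1.4, 5.6, 0, 0, 0, 0, 2.8, 5.6, 0, 0, 0, 0, 4.2, 5.6, 0, 0, 0, 0, 5.6, 5.6, 0, 0, 0, 0, 7, 5.6, 0, 0, 0, 0, 8.4, 5.6, 0, 0, 0, 0, 8.4, 5.6, 0, 0, 0]
  claw: 65

```text
clock: 20.87
tcp_pos: [0.5107, 0.0222, 0.1706]
orientation: [-0.0, -0.088, 0.996, 0.001]
wrist_force: [-0.1, -0.2, -0.5]
finger_gap: 0.0558
grip_force: 0.0
```

```bash
python3 - <<'E'
from m import *
s=status.get_state();print(s['tcp_pos'],s['finger_gap'],s['wrist_force'])
j,K2,T2=cam("side");i,K,T=cam("top")
cv2.imwrite("pics/e1.png",np.hstack([cv2.resize(i[150:270,300:480],None,fx=2.2,fy=2.2),cv2.resize(j[190:310,280:460],None,fx=2.2,fy=2.2)]))
E
```

```text
[0.51074296 0.02216648 0.17061694] 0.0557612895574517 [-0.13760977 -0.17909712 -0.52805147]
```

View pics/e1.png

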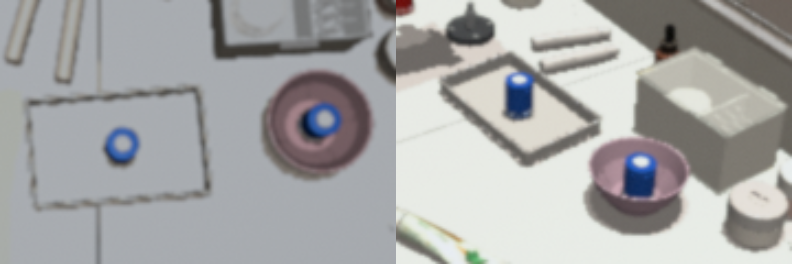

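The fitting cap stands centred in the tray at crop (122,145). The reject stands in the bowl at (322,120).

```bash
python3 -c "
from workcell import job;print(job.hand_in())"
```

```text
the job is handed in; nothing more can be done
None
```

The job is handed in: the cap that fits stands upright in the tray, the reject (stopped at the pin's step) is in the bowl, and the rods and tin were not touched; no verdict came back.

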